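# Set the covered range selector of the engraving drill's power unit

### The job

Lift the red paddle on the power unit's cover to free its latch and swing the cover back past upright, so that it stays open. Then turn the selector knob anticlockwise all the way to its end stop, and from there clockwise exactly four clicks; leave it resting in that click with the cover open, and do not shove the small things standing around.

Things in the scene. Friction and masses are not known exactly. Their poses are not given: they have to be found in the camera images.
- power_unit: grey power unit on the desk, 180 (x) x 200 (y) x 57 mm without its cover, fixed; origin at the centre of its underside, its x axis points from the front (paddle side) to the hinge at the rear, z up. Its flat top deck is 56 mm up. On the deck stand the selector and, centred 52 mm in front of the origin, a steel striker bracket 38 mm wide and 21 mm high
- cover (a joint): angle of the cover in rad: 0 shut, grows as the front edge swings up and back, stop at 1.9; upright is 1.57. The cover is a grey tray turned upside down, 180 x 200 x 45 mm, 3 mm walls, 0.22 kg, over the whole deck; shut, its top is 102 mm above the desk. Its stiff hinge (about 0.45 N m of friction) keeps it wherever it is left; latched while shut
- cover_hinge (a point): middle of the cover's hinge axis, which runs along the unit's y axis at the rear, 90 mm behind the unit's origin and 57 mm above the desk
- cover_front_edge (a point): middle of the cover's lower front edge, 180 mm from the hinge axis; once the cover is partly raised it can be pushed back here
- latch_paddle (a joint): paddle angle against the cover in rad: 0 down (latched), stop at 0.5, free of the latch above about 0.35; a light spring (1 N at the bar) returns it. Pivot along y on the cover, 142 mm in front of the hinge axis and 50 mm above it when shut; bar 85 mm from the pivot. With the paddle at its stop, pulling the bar on up raises the cover (4 N)
- paddle_bar (a point): middle of the paddle's red round grip bar, 10 mm thick, running along the unit's y axis, 67 mm clear between its two end arms; shut, it lies 107 mm above the desk and 42 mm in front of the cover's front wall, nothing below it but the desk, so it can be pinched from above (fingers fore and aft). It turns between the fingers as it is lifted
- selector (a joint): knob angle in rad, growing clockwise seen from above: 0 at the anticlockwise stop, seven clicks 30 degrees (0.524) apart up to 3.14; four clicks = 2.09. Snaps into the nearest click when let go; under 0.15 N m turns it. At the stop the pointer stands 60 degrees anticlockwise of the unit's x axis (straight to the rear), at the scale's longest mark; six shorter marks show the other clicks
- selector_grip (a point): on the knob's vertical axis, 86 mm above the desk (30 mm above the deck), the height to grip; the point's own x axis runs along the knob's bar toward the white pointer line. Black knob: skirt 42 mm wide, 5 mm high, above it a bar 42 mm long, 12 mm thick, its top 95 mm above the desk; nothing else within 45 mm of the axis
- round_box: bystander: round cream box 71 mm wide, 30 mm high; origin at the centre of its underside
- paste_tin: bystander: round white tin 66 mm wide, 22 mm high; origin at the centre of its underside
- bean_weight: bystander: flat black rounded weight 53 x 105 x 25 mm; origin at the centre of its underside

How it is judged:
By the outcome, as a careful person would: the job done as asked, in the order asked, and still so for the second after the job is handed in, with the robot touching nothing.
It also fails if it takes over 72 s, if anything falls off the work surface, if the arm or the gripper's body presses on something with over 40 N, if the wrist force passes 120 N, or if a joint passes its speed limit or range.

### The arm

A 7-joint arm with a two-finger parallel gripper is mounted at the origin on a cart in front of the work surface, level with it; the furniture and walls round the work are solid. World frame = base frame: x ahead of the robot, y to its left, z up, the work surface at z = 0. Lengths are in m, angles in rad, forces in N, time in s.
With the tool pointing down it reaches from about 0.35 to 0.9 m from the base axis. Payload 8.1 kg.
Tool frame: the origin (TCP) lies midway between the tips of the shut fingers; the grasp point (between the pads) lies 19 mm behind it; z points along the fingers, x is the direction in which the jaws open and shut, and the axes are right-handed (so a half turn about z gives the same grasp; the last joint's range is limited). The gripper opens to 85 mm and grips with 20 to 120 N. Pads are 22 mm wide; open, the fingers measure 114 mm over their backs; the gripper's body (76 mm by 85 mm) begins 54 mm behind the grasp point. The pads swing forward as they close: fully open they stand 13 mm farther back than shut.
Start: joints at [1.144, 0.434, 0.025, 1.573, -0.012, 1.134, -0.075], TCP at [0.199, -0.593, 0.231] pointing down, gripper open.
Joint ranges: [-2.62, 2.62], [-0.44, 2.09], [-1.27, 1.32], [0.08, 2.57], [-1.32, 4.46], [0.12, 2], [-2.74, 2.74]. Speed limits (rad/s): [2.22, 2.22, 3.01, 3.01, 3.14, 3.14, 3.14].

### API

Orientations are given as a unit quaternion [x, y, z, w].
In Python, from workcell import r gives the robot as it stands. The module is installed in compiled form; this text tells all that it offers.
- The arm moves only by the shell command python3 -m creep 'ROWS'. ROWS is JSON, a list of rows, each a list of 7 numbers: the shift along the tool's x, y, z each as a share of 0.04 m, from -1 to 1, then the turn, a rotation vector about the tool's x, y, z each as a share of 0.5 rad, from -1 to 1, then the closure, from 0 (fully open) to 1 (shut). A call has 1 to 5 rows; each row shifts and turns the commanded pose from where the row before left it, along the tool's axes as they then stand; what a row does not reach is not made up. A row lasts 1/10 s, in which the tool goes at most 50 mm and 8.59 degrees, less where a joint would pass 70% of its speed; a pose out of reach is approached as far as the arm can. A call with a number of a shift or a turn outside -1 to 1 is refused whole. A call with a gripper value outside its range is refused whole. The fingers move at their own pace and stop on an object; the grip force is fixed at half the most. Time passes only in rows, so rows that do not move let the fingers close. It gives the time, the measured TCP pose, the force and the opening at its end, in the units of the state.
- r.get_obs(): the state, without advancing time (a new reading comes with each control period).
- r.capture(name): name is "scene" or "top" or "wrist"; returns the picture (420x560x3 uint8, red, green, blue); there is no depth.
- r.get_calibration(name): a dict with "fx", "fy", "cx", "cy" (pixels), "extrinsics" (4x4, takes a point from world to camera coordinates). Camera axes: x right, y down, z forward; pixel columns grow to the right and rows downward; lengths in m; the calibration is good to about 2 mm. A picture is of the moment at which its call begins: read the wrist's pose just before it. get_calibration takes no time and is no camera call; for the wrist camera it gives the pose at the moment of the call.
- r.hand_in(): hands the job in, once; it reports no verdict.
The state is a dict: "time": time; "joint_pos": joint angles; "dq": joint speeds; "joint_torque": joint torques, N m; "tcp_pos": TCP position; "eef_rot": TCP orientation; "contact_force": force on the tool from outside, world axes, zero at the start; "moment": the same for the moment, N m; "finger_gap": finger opening in m.
Only numpy, scipy, OpenCV 4.12 (cv2) and the standard library are available. Lean on these libraries where they do the work, as an engineer would, in place of code of your own. Each camera call takes 0.05 s, during which the arm holds its last target. There are 200 camera calls.

## Working session

There is one attempt and no reset: what is moved stays moved. The work goes in short steps, Python scripts to look and compute and a shell command to move; the robot and the scene stay as the last step left them, time stands still between calls to the robot, and variables do not carry over. Pictures are saved under pics/ and viewed, about 8 in all and at most 12, crops included, and the job is handed in when it is done.

```bash
mkdir -p pics; python3 - <<'E'
from workcell import r
import cv2,numpy as np
o=r.get_obs();print({k:np.round(v,3).tolist() for k,v in o.items()})
ims=[]
for n in("scene","top"):
    c=r.get_calibration(n);print(n,c['fx'],c['fy'],c['cx'],c['cy'],np.round(c['extrinsics'],4).tolist())
    im=r.capture(n)[:,:,::-1];cv2.imwrite(f'pics/{n}0.png',im);cv2.imwrite(f'pics/{n}0b.png',cv2.resize(im,(800,600),interpolation=cv2.INTER_CUBIC))
E
```

```text
{'time': 0.0, 'joint_pos': [1.144, 0.435, 0.025, 1.574, -0.012, 1.134, -0.075], 'dq': [-0.002, -0.0, -0.001, 0.002, 0.001, 0.0, -0.0], 'joint_torque': [0.001, -67.047, 1.025, -31.621, 0.016, 0.012, -0.0], 'tcp_pos': [0.199, -0.592, 0.231], 'eef_rot': [0.812, -0.584, -0.001, -0.0], 'contact_force': [0.017, 0.081, 0.319], 'moment': [0.02, -0.058, -0.023], 'finger_gap': 0.086}
scene 531.5867217508119 531.5867217508119 277.7953396240402 207.26888171283352 [[-0.9081, -0.4188, -0.0054, 0.4862], [-0.196, 0.4363, -0.8782, 0.1845], [0.3701, -0.7964, -0.4783, 1.1708], [0.0, 0.0, 0.0, 1.0]]
top 466.83934847010676 466.83934847010676 276.4066424329339 214.5398543991535 [[-0.0098, -0.9999, 0.0111, 0.025], [-0.9883, 0.008, -0.1525, 0.5063], [0.1524, -0.0125, -0.9882, 1.0155], [0.0, 0.0, 0.0, 1.0]]
```

View pics/scene0b.png

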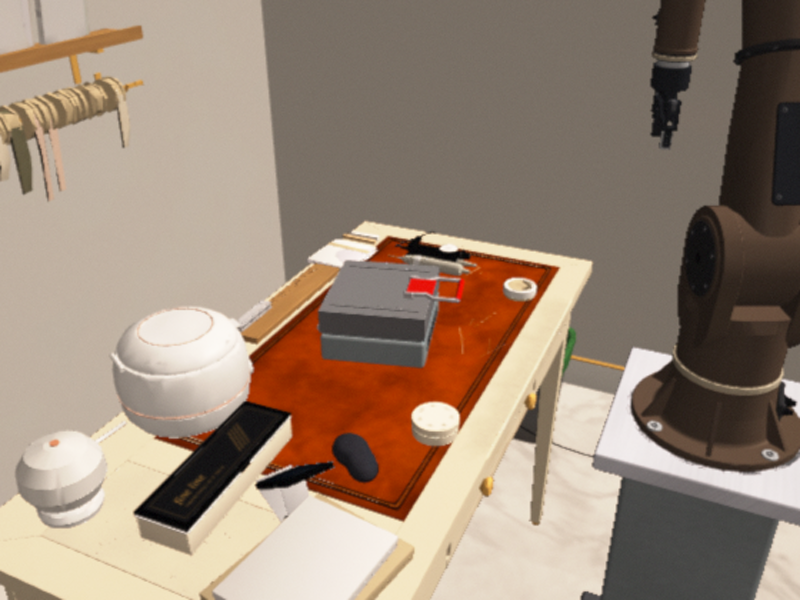

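View pics/top0b.png

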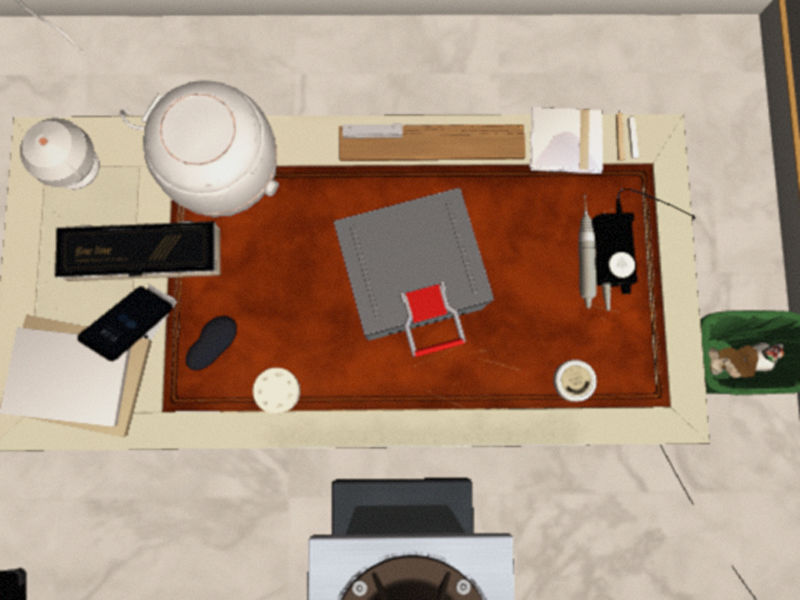

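The scene view shows the grey unit with its red paddle toward the robot. In the top view (800 px scale) the cover's corners are at about (334,221), (460,189), (493,298) and (368,338), and the bar runs from (415,353) to (466,343). I'll enlarge this for a closer reading.

```bash
cat > h.py <<'E'
import numpy as np,cv2
from workcell import r
def ray(n,u,v,z,c=None):
    c=c or r.get_calibration(n);E=np.array(c['extrinsics']);R,t=E[:3,:3],E[:3,3]
    d=R.T@np.array([(u-c['cx'])/c['fx'],(v-c['cy'])/c['fy'],1]);o=-R.T@t
    return o+d*(z-o[2])/d[2]
def proj(n,P,c=None):
    c=c or r.get_calibration(n);E=np.array(c['extrinsics']);q=(E[:3,:3]@np.atleast_2d(P).T).T+E[:3,3]
    return np.c_[c['fx']*q[:,0]/q[:,2]+c['cx'],c['fy']*q[:,1]/q[:,2]+c['cy']]
E
python3 - <<'E'
from h import *
im=cv2.imread('pics/top0.png')
cv2.imwrite('pics/crop1.png',cv2.resize(im[125:255,225:355],(780,780),interpolation=cv2.INTER_CUBIC)[:600+180])
im=cv2.imread('pics/crop1.png');cv2.imwrite('pics/crop1.png',cv2.resize(im,(598,598)))
for p in [(334,221),(460,189),(493,298)]: print(p,ray('top',p[0]*.7,p[1]*.7,.102).round(4))
for p in [(415,353),(466,343)]: print(p,ray('top',p[0]*.7,p[1]*.7,.107).round(4))
E
```

```text
(334, 221) [0.6283 0.1121 0.102 ]
(460, 189) [ 0.6775 -0.08    0.102 ]
(493, 298) [ 0.5083 -0.1251  0.102 ]
(415, 353) [ 0.4269 -0.0074  0.107 ]
(466, 343) [ 0.4409 -0.0824  0.107 ]
```

View pics/crop1.png

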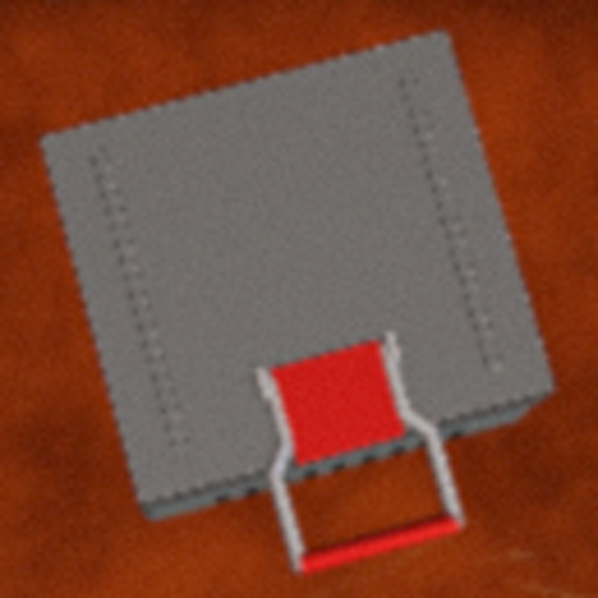

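In the crop (4.6x, offset 225,125) the cover corners are RL (42,137), RR (450,33), FR (553,385) and FL (140,500). The bar's ends are at (302,563) and (462,522).

```bash
python3 - <<'E'
from h import *
f=lambda p,z:ray('top',225+p[0]/4.6,125+p[1]/4.6,z)
RL,RR,FR,FL=[f(p,.102) for p in[(42,137),(450,33),(553,385),(140,500)]]
for n,a in zip('RL RR FR FL'.split(),(RL,RR,FR,FL)):print(n,a.round(4))
print('sides',[np.linalg.norm(a-b).round(4) for a,b in((RL,RR),(RR,FR),(FR,FL),(FL,RL))])
C=(RL+RR+FR+FL)/4
dx=(RL+RR-FR-FL)[:2];dy=(RL+FL-RR-FR)[:2]
print('yaws',np.degrees(np.arctan2(dx[1],dx[0])),np.degrees(np.arctan2(-dy[0],dy[1])))
B=(f((302,563),.107)+f((462,522),.107))/2;b=(f((302,563),.107)-f((462,522),.107))
print('C',C,'B',B,'byaw',np.degrees(np.arctan2(-b[0],b[1])),np.linalg.norm(b))
d=(C-B)[:2];print('B->C',np.linalg.norm(d),np.degrees(np.arctan2(d[1],d[0])))
o=r.get_obs();from scipy.spatial.transform import Rotation as R
print(R.from_quat(o['eef_rot']).as_matrix().round(3),np.round(o['tcp_pos'],4))
E
```

```text
RL [0.6281 0.1114 0.102 ]
RR [ 0.6778 -0.0818  0.102 ]
FR [ 0.5081 -0.1253  0.102 ]
FL [0.4562 0.0659 0.102 ]
sides [np.float64(0.1995), np.float64(0.1752), np.float64(0.1981), np.float64(0.1778)]
yaws 14.6051179836695 14.798135299771216
C [ 0.56757783 -0.00747796  0.102     ] B [ 0.43531762 -0.04432719  0.107     ] byaw 13.852834944173392 0.07539637809645451
B->C 0.13729759176090367 15.56845602281347
[[ 0.318 -0.948 -0.001]
 [-0.948 -0.318  0.001]
 [-0.001  0.    -1.   ]] [ 0.1987 -0.5921  0.2306]
```

The unit's yaw is about 14.7°, its centre about (0.568,-0.0075) and the bar about (0.435,-0.0435). The measured sizes and the 137 mm offset agree with the text. Next I move over the bar, then rotate.

```bash
for i in 1 2 3; do python3 -m creep '[[-0.7,-0.62,0,0,0,0,0],[-0.7,-0.62,0,0,0,0,0],[-0.7,-0.62,0,0,0,0,0],[-0.7,-0.62,0,0,0,0,0],[-0.7,-0.62,0,0,0,0,0]]' | tail -5; done
for i in 1 2; do python3 -m creep '[[0,0,0,0,0,-0.3,0],[0,0,0,0,0,-0.3,0],[0,0,0,0,0,-0.3,0],[0,0,0,0,0,-0.3,0],[0,0,0,0,0,-0.3,0]]' | tail -5; done
cat >> h.py <<'E'
from scipy.spatial.transform import Rotation as Ro
def st():
    o=r.get_obs();M=Ro.from_quat(o['eef_rot']).as_matrix()
    print('t',round(o['time'],2),'tcp',np.round(o['tcp_pos'],4),'yaw',round(np.degrees(np.arctan2(M[1,0],M[0,0])),2),'z',M[:,2].round(4),'F',np.round(o['contact_force'],1),'gap',round(o['finger_gap'],4),'j',np.round(o['joint_pos'],2))
    return o,M
def to(P):
    o,M=st();d=M.T@(np.array(P)-o['tcp_pos']);print('shift tool/0.04',(d/.04).round(3));return d
E
python3 -c "
from h import *
to([.435,-.0435,.2])"
```

```text
time: 0.6
tcp_pos: [0.2721, -0.4187, 0.231]
eef_rot: [0.812, -0.584, -0.0, -0.0]
contact_force: [0.4, -0.5, -0.4]
finger_gap: 0.0854
time: 1.1
tcp_pos: [0.345, -0.2467, 0.2312]
eef_rot: [0.812, -0.584, -0.0, 0.0]
contact_force: [1.0, -0.1, 0.6]
finger_gap: 0.0854
time: 1.6
tcp_pos: [0.418, -0.0746, 0.2312]
eef_rot: [0.812, -0.584, -0.0, 0.0]
contact_force: [1.1, 0.4, 0.4]
finger_gap: 0.0854
time: 2.1
tcp_pos: [0.4176, -0.076, 0.2311]
eef_rot: [0.97, -0.243, -0.0, 0.0]
contact_force: [1.0, 0.5, 0.4]
finger_gap: 0.0855
time: 2.6
tcp_pos: [0.4176, -0.076, 0.2311]
eef_rot: [0.992, 0.129, -0.0, -0.0]
contact_force: [0.2, 0.1, 0.8]
finger_gap: 0.0853
t 2.6 tcp [ 0.4176 -0.076   0.2311] yaw 14.85 z [-6.e-04  0.e+00 -1.e+00] F [0.2 0.1 0.8] gap 0.0853 j [ 0.53  0.15 -0.53  2.    0.09  1.02  0.22]
shift tool/0.04 [ 0.629 -0.674  0.776]
```

```bash
python3 -m creep '[[0.31,-0.335,0.4,0,0,0,0],[0.31,-0.335,0.38,0,0,0,0],[0,0,0,0,0,0,0.0]]'|head -2
python3 - <<'E'
from h import *
st()
c=r.get_calibration('wrist');im=r.capture('wrist')[:,:,::-1].copy()
a=np.radians(14.7);ux=np.array([np.cos(a),np.sin(a),0]);uy=np.array([-ux[1],ux[0],0])
B=np.array([.435,-.0435,.107])
for k in(-.0335,0,.0335):
    p=proj('wrist',B+k*uy,c)[0];print(p);cv2.drawMarker(im,tuple(int(x) for x in p),(255,255,0),0,10)
cv2.imwrite('pics/w1.png',im)
E
```

```text
time: 2.9
tcp_pos: [0.4348, -0.042, 0.1986]
t 2.9 tcp [ 0.4348 -0.042   0.1986] yaw 14.65 z [-0.0024  0.0014 -1.    ] F [-0.6  0.6 -0.4] gap 0.0854 j [ 0.45  0.22 -0.55  2.01  0.14  0.95  0.09]
[280.09256887 263.87845334]
[280.01748944 217.77907895]
[279.93612219 167.81893227]
```

View pics/w1.png

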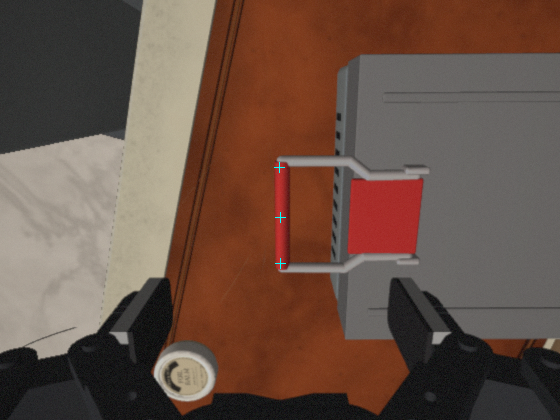

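The bar runs from (282,165) to (282,268), so my estimate is within about 1 mm. I'll part-close the fingers, descend and pinch.

```bash
python3 -m creep '[[0.02,0.03,0,0,0,0,0.6],[0,0,0,0,0,0,0.6],[0,0,0.5,0,0,0,0.6],[0,0,0.75,0,0,0,0.6],[0,0,0.75,0,0,0,0.6]]'
python3 -m creep '[[0,0,0.72,0,0,0,0.6],[0,0,0,0,0,0,0.6]]'
python3 -m creep '[[0,0,0,0,0,0,1],[0,0,0,0,0,0,1],[0,0,0,0,0,0,1],[0,0,0,0,0,0,1]]'
```

```text
time: 3.45
tcp_pos: [0.4369, -0.0458, 0.1201]
eef_rot: [0.992, 0.125, 0.001, 0.001]
contact_force: [0.3, -0.8, -0.1]
finger_gap: 0.0341
time: 3.65
tcp_pos: [0.4342, -0.0456, 0.0892]
eef_rot: [0.992, 0.126, -0.002, -0.0]
contact_force: [0.1, -0.8, 0.7]
finger_gap: 0.0344
time: 4.05
tcp_pos: [0.437, -0.045, 0.0924]
eef_rot: [0.992, 0.126, 0.001, 0.0]
contact_force: [-1.1, -1.0, 1.9]
finger_gap: 0.0078
```

```bash
python3 - <<'E'
import numpy as np
P=[(-227,50)]
for f in np.linspace(0,.5,6)[1:]:P.append((-142-85*np.cos(f),50+85*np.sin(f)))
R=np.hypot(216.6,90.7)
for k,th in enumerate(np.linspace(0,1.85,25)[1:]):
    a=np.radians(22.7)+th;P.append((-R*np.cos(a),R*np.sin(a)))
P=np.array(P);d=np.diff(P,axis=0)/40
for i,x in enumerate(d):print(i,x.round(2)*[1,-1],P[i+1].round(0))
E
```

```text
0 [ 0.01 -0.21] [-227.   58.]
1 [ 0.03 -0.21] [-225.   67.]
2 [ 0.05 -0.21] [-223.   75.]
3 [ 0.07 -0.2 ] [-220.   83.]
4 [ 0.09 -0.19] [-217.   91.]
5 [ 0.19 -0.41] [-209.  107.]
6 [ 0.22 -0.39] [-200.  123.]
7 [ 0.25 -0.38] [-190.  138.]
8 [ 0.28 -0.36] [-179.  152.]
9 [ 0.31 -0.33] [-167.  165.]
10 [ 0.33 -0.31] [-153.  178.]
11 [ 0.35 -0.28] [-139.  189.]
12 [ 0.37 -0.25] [-124.  199.]
13 [ 0.39 -0.22] [-109.  208.]
14 [ 0.41 -0.19] [-92. 216.]
15 [ 0.42 -0.16] [-75. 222.]
16 [ 0.43 -0.13] [-58. 228.]
17 [ 0.44 -0.09] [-40. 231.]
18 [ 0.45 -0.06] [-22. 234.]
19 [ 0.45 -0.03] [ -4. 235.]
20 [0.45 0.01] [ 14. 234.]
21 [0.45 0.04] [ 32. 233.]
22 [0.45 0.08] [ 50. 230.]
23 [0.44 0.11] [ 67. 225.]
24 [0.43 0.15] [ 84. 219.]
25 [0.42 0.18] [101. 212.]
26 [0.4  0.21] [117. 204.]
27 [0.38 0.24] [132. 194.]
28 [0.36 0.27] [147. 183.]
```

```bash
python3 -m creep '[[0.01,0,-0.21,0,0,0,1],[0.03,0,-0.21,0,0,0,1],[0.05,0,-0.21,0,0,0,1],[0.07,0,-0.2,0,0,0,1],[0.09,0,-0.19,0,0,0,1]]'
python3 -m creep '[[0.19,0,-0.41,0,0,0,1],[0.22,0,-0.39,0,0,0,1],[0.25,0,-0.38,0,0,0,1],[0.28,0,-0.36,0,0,0,1],[0,0,0,0,0,0,1]]'
python3 -c "
from h import *
st();cv2.imwrite('pics/s2.png',r.capture('scene')[130:290,180:400,::-1])"
```

```text
time: 4.55
tcp_pos: [0.4456, -0.0425, 0.1327]
eef_rot: [0.992, 0.126, -0.001, 0.0]
contact_force: [-0.4, -1.3, -4.8]
finger_gap: 0.0078
time: 5.05
tcp_pos: [0.4828, -0.0327, 0.1956]
eef_rot: [0.992, 0.126, -0.0, 0.0]
contact_force: [-5.8, -1.7, 7.0]
finger_gap: 0.008
t 5.05 tcp [ 0.4828 -0.0327  0.1956] yaw 14.5 z [-1.e-04 -5.e-04 -1.e+00] F [-5.8 -1.7  7. ] gap 0.008 j [ 0.39  0.3  -0.54  1.92  0.18  0.97  0.02]
```

View pics/s2.png

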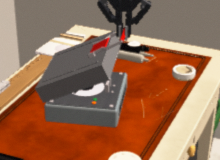

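The cover is coming up with the bar still gripped, so I continue along the arc.

```bash
python3 -m creep '[[0.31,0,-0.33,0,0,0,1],[0.33,0,-0.31,0,0,0,1],[0.35,0,-0.28,0,0,0,1],[0.37,0,-0.25,0,0,0,1],[0.39,0,-0.22,0,0,0,1]]'
python3 -m creep '[[0.41,0,-0.19,0,0,0,1],[0.42,0,-0.16,0,0,0,1],[0.43,0,-0.13,0,0,0,1],[0.44,0,-0.09,0,0,0,1],[0.45,0,-0.06,0,0,0,1]]'
python3 -m creep '[[0,0,0,0,0,0,1]]'
```

```text
time: 5.6
tcp_pos: [0.5487, -0.0154, 0.2503]
eef_rot: [0.992, 0.126, -0.002, 0.0]
contact_force: [-8.6, -0.7, 9.0]
finger_gap: 0.0074
time: 6.1
tcp_pos: [0.6339, 0.0074, 0.2768]
eef_rot: [0.992, 0.126, 0.001, -0.001]
contact_force: [-5.8, 1.2, 13.2]
finger_gap: 0.0073
time: 6.2
tcp_pos: [0.6359, 0.0081, 0.277]
eef_rot: [0.992, 0.127, 0.002, -0.001]
contact_force: [2.0, -1.7, 10.8]
finger_gap: 0.0076
```

```bash
python3 -m creep '[[0.45,0,-0.03,0,0,0,1],[0.45,0,0.01,0,0,0,1],[0.45,0,0.04,0,0,0,1],[0.45,0,0.08,0,0,0,1],[0.44,0,0.11,0,0,0,1]]'
python3 -m creep '[[0.43,0,0.15,0,0,0,1],[0.42,0,0.18,0,0,0,1],[0.4,0,0.21,0,0,0,1],[0,0,0,0,0,0,1]]'
python3 -c "
from h import *
st();cv2.imwrite('pics/s3.png',cv2.resize(r.capture('scene')[80:290,180:460,::-1],(560,420)))"
```

```text
time: 6.7
tcp_pos: [0.7223, 0.0311, 0.2696]
eef_rot: [0.992, 0.127, 0.003, -0.001]
contact_force: [1.8, 2.1, 12.4]
finger_gap: 0.0074
time: 7.1
tcp_pos: [0.7713, 0.0455, 0.2461]
eef_rot: [0.992, 0.127, 0.003, -0.003]
contact_force: [6.7, 5.8, 7.1]
finger_gap: 0.0074
t 7.1 tcp [0.7713 0.0455 0.2461] yaw 14.65 z [ 0.0052  0.0058 -1.    ] F [6.7 5.8 7.1] gap 0.0074 j [ 0.1   0.72 -0.46  1.08  0.3   1.39 -0.06]
```

View pics/s3.png

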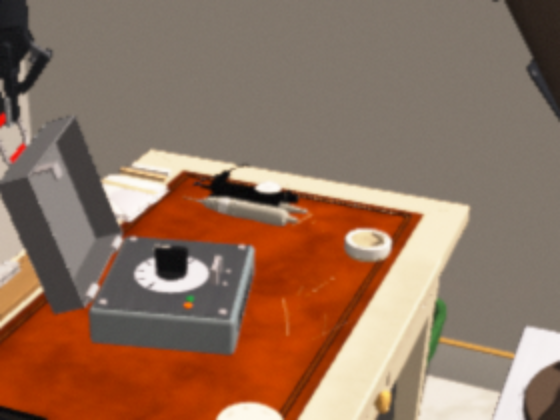

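The cover is at about 1.70 rad by kinematics. I'll go a bit further, then release gently and rise.

```bash
python3 -m creep '[[0.38,0,0.24,0,0,0,1],[0,0,0,0,0,0,1],[0,0,0,0,0,0,0.7],[0,0,0,0,0,0,0.7]]'
python3 -m creep '[[0,0,-0.5,0,0,0,0.7],[0,0,-0.9,0,0,0,0.7],[0,0,-0.9,0,0,0,0.7],[0,0,-0.9,0,0,0,0.7]]'
python3 - <<'E'
from h import *
st();c=r.get_calibration('top');im=r.capture('top')[:,:,::-1].copy();cv2.imwrite('pics/t2.png',im)
cv2.imwrite('pics/t2c.png',cv2.resize(im[110:290,200:380],(720,720)[:2])[:, :][0:600])
E
```

```text
time: 7.55
tcp_pos: [0.7829, 0.0448, 0.2348]
eef_rot: [0.992, 0.126, -0.001, 0.0]
contact_force: [-1.1, -0.3, -0.5]
finger_gap: 0.0256
time: 7.95
tcp_pos: [0.7826, 0.0439, 0.364]
eef_rot: [0.992, 0.126, -0.001, 0.0]
contact_force: [0.8, 0.4, -0.5]
finger_gap: 0.0255
t 7.95 tcp [0.7826 0.0439 0.364 ] yaw 14.44 z [-1.3e-03 -7.0e-04 -1.0e+00] F [ 0.8  0.4 -0.5] gap 0.0255 j [ 0.04  0.73 -0.44  0.78  0.29  1.68 -0.01]
```

View pics/t2c.png

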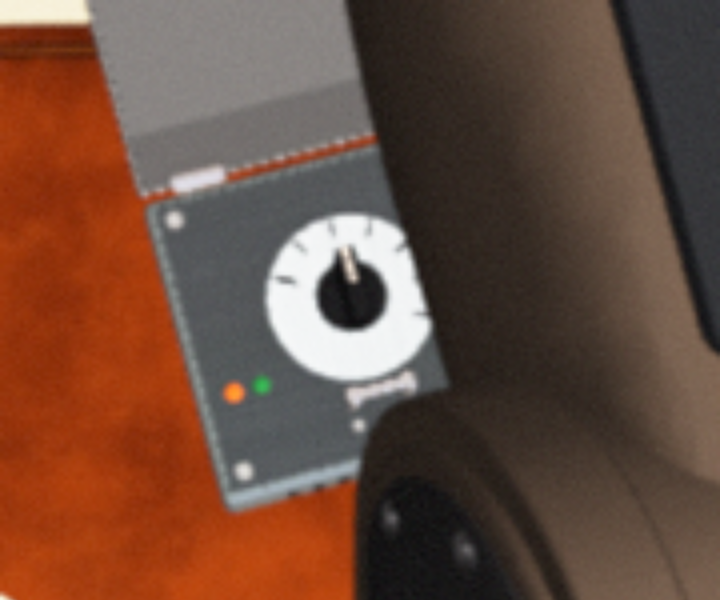

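The cover stays back. In the crop (4x, offset 200,110) the knob axis is at about (352,297) on the skirt. The pointer runs from (352,282) to (346,248), which is straight to the rear at mark 3, i.e. click 2. The longest mark is at (285,281).

```bash
python3 - <<'E'
from h import *
f=lambda u,v,z:ray('top',200+u/4,110+v/4,z)
K=f(352,297,.061);D=f(348,297,.056);L=f(285,281,.056);print(K,D)
T=f(346,248,.095);print('tip',T)
for n,A in(('skirt',K),('dial',D)):
    for m,q in(('long',L),('tip',T)):
        d=q-A;print(n,m,np.degrees(np.arctan2(d[1],d[0])),np.hypot(d[0],d[1]))
E
python3 -m creep '[[-1,0,0,0,0,0.3,0.6],[-1,0,0,0,0,0.3,0.6],[0,0,0,0,0,0.3,0.6],[0,0,0,0,0,0.3,0.6],[0,0,0,0,0,0.3,0.6]]' |head -2
python3 -m creep '[[0,0,0,0,0,0.3,0.6],[0,0,0,0,0,0.3,0.6],[0,0,0,0,0,0.3,0.6],[0,0,0,0,0,0.3,0.6],[0,0,0,0,0,0.3,0.6]]' |head -2
python3 -c "
from h import *
to([.574,-.018,.2])"
```

```text
[ 0.57125955 -0.00579583  0.061     ] [ 0.57238184 -0.00374483  0.056     ]
tip [ 0.59089594 -0.00159684  0.095     ]
skirt long 74.19377983980166 0.03877914167999349
skirt tip 12.070190576876199 0.02008031915723109
dial long 75.01186699569865 0.03650371317831839
dial tip 6.617809559284036 0.01863828169413609
time: 8.5
tcp_pos: [0.7039, 0.0297, 0.3628]
time: 9.0
tcp_pos: [0.7043, 0.03, 0.3624]
t 9.0 tcp [0.7043 0.03   0.3624] yaw -71.86 z [-1.3e-03 -5.0e-04 -1.0e+00] F [-0.4  0.4 -0.5] gap 0.0343 j [-0.02  0.53 -0.17  1.11  0.09  1.52 -1.43]
shift tool/0.04 [0.126 3.463 4.065]
```

```bash
python3 -c "
from h import *
to([.5715,-.005,.2])"
python3 -m creep '[[0,0.85,0,0,0,0.12,0.6],[0,0.85,0,0,0,0,0.6],[0,0.85,0.5,0,0,0,0.6],[0,0.6,0.9,0,0,0,0.6],[0,0,0.9,0,0,0,0.6]]'|head -2
python3 -m creep '[[0,0,0.9,0,0,0,0.6],[0,0,0.85,0,0,0,0.6],[0,0,0,0,0,0,0.6]]'|head -2
python3 -c "
from h import *
to([.5715,-.005,.15])
c=r.get_calibration('wrist');im=r.capture('wrist')[:,:,::-1].copy()
for P in([.5715,-.005,.095],[.5715,-.005,.061]):
    p=proj('wrist',P,c)[0];print(p);cv2.drawMarker(im,tuple(int(x) for x in p),(255,255,0),0,12)
cv2.imwrite('pics/w2.png',im)"
```

```text
t 9.0 tcp [0.7043 0.03   0.3624] yaw -71.86 z [-1.3e-03 -5.0e-04 -1.0e+00] F [-0.4  0.4 -0.5] gap 0.0343 j [-0.02  0.53 -0.17  1.11  0.09  1.52 -1.43]
shift tool/0.04 [-0.203  3.422  4.065]
time: 9.5
tcp_pos: [0.5809, -0.006, 0.271]
time: 9.8
tcp_pos: [0.5801, -0.005, 0.1965]
t 9.8 tcp [ 0.5801 -0.005   0.1965] yaw -74.93 z [-8.9e-03 -9.0e-04 -1.0e+00] F [-1.1 -0.9  1.2] gap 0.034 j [ 0.05  0.41 -0.19  1.71  0.09  1.04 -1.47]
shift tool/0.04 [-0.055  0.198  1.164]
[276.02173266 221.76302553]
[276.48306627 207.35533316]
```

View pics/w2.png

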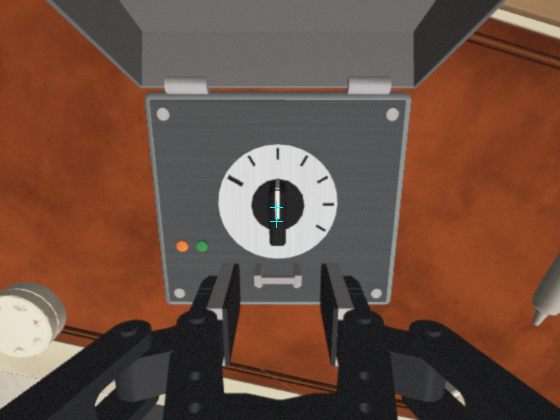

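The knob is viewed from close: skirt centre (278,205), 2 px from the prediction, and the bar is vertical in the image, aligned with the jaws. The pointer is at mark 3, which is click 2 (longest mark at (235,181)). Descending and gripping.

```bash
python3 -m creep '[[-0.02,0.18,0.7,0,0,0,0.6],[0,0,0.8,0,0,0,0.6],[0,0,0.8,0,0,0,0.6],[0,0,0.6,0,0,0,0.6],[0,0,0,0,0,0,0.6]]'
python3 -c "
from h import *
to([.573,-.006,.069])"
```

```text
time: 10.35
tcp_pos: [0.5758, -0.0055, 0.084]
eef_rot: [0.794, -0.608, -0.001, 0.001]
contact_force: [-0.1, 0.1, 0.2]
finger_gap: 0.0343
t 10.35 tcp [ 0.5758 -0.0055  0.084 ] yaw -74.91 z [-2.8e-03 -4.0e-04 -1.0e+00] F [-0.1  0.1  0.2] gap 0.0343 j [ 0.04  0.53 -0.18  1.84  0.12  0.79 -1.51]
shift tool/0.04 [-0.006  0.07   0.376]
```

```bash
python3 -m creep '[[0,0.06,0.35,0,0,0,0.6],[0,0,0,0,0,0,0.6],[0,0,0,0,0,0,1],[0,0,0,0,0,0,1],[0,0,0,0,0,0,1]]'
python3 -c "
from h import *
to([.573,-.006,.069]);print(r.get_obs()['moment'])"
```

```text
time: 10.85
tcp_pos: [0.5753, -0.0044, 0.0732]
eef_rot: [0.794, -0.608, 0.001, -0.001]
contact_force: [-2.7, 3.3, 9.1]
finger_gap: 0.0105
t 10.85 tcp [ 0.5753 -0.0044  0.0732] yaw -74.84 z [ 0.0024  0.0012 -1.    ] F [-2.7  3.3  9.1] gap 0.0105 j [ 0.04  0.54 -0.18  1.85  0.13  0.76 -1.51]
shift tool/0.04 [0.023 0.066 0.104]
[ 0.6488524   0.60373379 -0.02303487]
```

```bash
python3 -m creep '[[0,0,0,0,0,-0.25,1],[0,0,0,0,0,-0.25,1],[0,0,0,0,0,-0.25,1],[0,0,0,0,0,-0.25,1],[0,0,0,0,0,-0.25,1]]'
python3 -m creep '[[0,0,0,0,0,-0.25,1],[0,0,0,0,0,-0.25,1],[0,0,0,0,0,-0.25,1],[0,0,0,0,0,-0.15,1],[0,0,0,0,0,0,1]]'
python3 -c "
from h import *
st();print(r.get_obs()['moment'])"
```

```text
time: 11.35
tcp_pos: [0.5747, -0.0034, 0.0732]
eef_rot: [0.943, -0.331, 0.0, -0.001]
contact_force: [-5.3, 6.9, 8.5]
finger_gap: 0.0109
time: 11.85
tcp_pos: [0.574, -0.003, 0.0731]
eef_rot: [0.994, -0.114, 0.0, -0.001]
contact_force: [-7.7, 7.6, 12.7]
finger_gap: 0.0107
t 11.85 tcp [ 0.574  -0.003   0.0731] yaw -13.04 z [ 4.0e-04  2.3e-03 -1.0e+00] F [-7.7  7.6 12.7] gap 0.0107 j [ 0.24  0.58 -0.46  1.84  0.34  0.8  -0.63]
[ 1.65830734  1.67692852 -0.03357062]
```

```bash
for i in 1 2; do python3 -m creep '[[0,0,0,0,0,-0.1,1],[0,0,0,0,0,0,1]]'>/dev/null
python3 -c "
from h import *
st();print(r.get_obs()['moment'])"; done
```

```text
t 12.05 tcp [ 0.574  -0.003   0.0732] yaw -10.35 z [ 3.0e-04  2.6e-03 -1.0e+00] F [-8.5  7.7 13.7] gap 0.0106 j [ 0.25  0.58 -0.47  1.84  0.35  0.81 -0.59]
[ 1.85492464  1.72474585 -1.03643668]
t 12.25 tcp [ 0.574  -0.0029  0.0732] yaw -7.56 z [ 2.0e-04  2.9e-03 -1.0e+00] F [-8.   8.7 12.7] gap 0.0106 j [ 0.26  0.58 -0.49  1.84  0.36  0.81 -0.55]
[ 1.98842306  1.79951726 -1.71441559]
```

The moment rises to -1.7 N m, so the end stop is reached. Now clockwise.

```bash
for i in 1 2 3; do python3 -m creep '[[0,0,0,0,0,0.25,1],[0,0,0,0,0,0.25,1],[0,0,0,0,0,0.25,1],[0,0,0,0,0,0.25,1],[0,0,0,0,0,0.25,1]]'|tail -2
python3 -c "
from h import *
st();print(r.get_obs()['moment'])"; done
```

```text
contact_force: [-5.2, 4.2, 7.9]
finger_gap: 0.0108
t 12.75 tcp [ 0.5748 -0.0035  0.0732] yaw -43.58 z [ 0.0019  0.0018 -1.    ] F [-5.2  4.2  7.9] gap 0.0108 j [ 0.14  0.55 -0.32  1.85  0.24  0.78 -1.06]
[1.14932246 0.88874328 0.00578574]
contact_force: [-2.2, 2.7, 6.7]
finger_gap: 0.0108
t 13.25 tcp [ 0.5753 -0.0046  0.0732] yaw -79.41 z [ 0.0026  0.0011 -1.    ] F [-2.2  2.7  6.7] gap 0.0108 j [ 0.03  0.54 -0.15  1.86  0.11  0.75 -1.58]
[0.2918133  0.58501058 0.17594069]
contact_force: [-3.8, -0.6, 8.5]
finger_gap: 0.0112
t 13.75 tcp [ 0.5751 -0.0057  0.0732] yaw -115.27 z [ 2.1e-03  2.0e-04 -1.0e+00] F [-3.8 -0.6  8.5] gap 0.0112 j [-0.09  0.53  0.02  1.87 -0.01  0.74 -2.08]
[-0.39542548  0.87154739  0.12768488]
```

```bash
python3 -m creep '[[0,0,0,0,0,0.25,1],[0,0,0,0,0,0.25,1],[0,0,0,0,0,0.2,1],[0,0,0,0,0,0,1]]'
python3 -c "
from h import *
st();print(r.get_obs()['moment'])
cv2.imwrite('pics/w3.png',r.capture('wrist')[:,:,::-1])"
```

```text
time: 14.15
tcp_pos: [0.5747, -0.0062, 0.0731]
eef_rot: [-0.381, 0.925, -0.0, 0.001]
contact_force: [-4.6, -2.0, 11.0]
finger_gap: 0.0115
t 14.15 tcp [ 0.5747 -0.0062  0.0731] yaw -135.26 z [ 1.3e-03 -3.0e-04 -1.0e+00] F [-4.6 -2.  11. ] gap 0.0115 j [-0.16  0.53  0.11  1.87 -0.08  0.74 -2.36]
[-0.70204567  1.2006484   0.02835243]
```

View pics/w3.png

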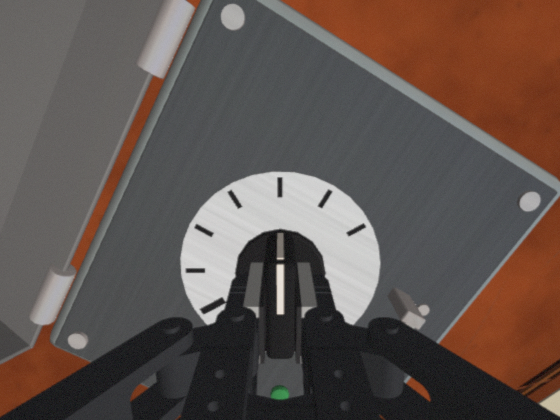

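The pointer at x = 280 stands at mark (280,188). Counting from the longest mark at (213,306), that is click 4. Releasing and rising.

```bash
python3 -m creep '[[0,0,0,0,0,0,0.6],[0,0,0,0,0,0,0.6],[0,0,-0.4,0,0,0,0.6],[0,0,-0.8,0,0,0,0.6],[0,0,-0.9,0,0,0,0.6]]'
python3 -m creep '[[0,0,-0.9,0,0,0,0.6],[0,0,-0.9,0,0,0,0.6],[0,0,0,0,0,0,0.6]]'
python3 -c "
from h import *
st()
cv2.imwrite('pics/f.png',np.hstack([r.capture('wrist')[:,:,::-1],cv2.resize(r.capture('scene')[80:290,180:320,::-1],(280,420))])[:, :800])"
```

```text
time: 14.7
tcp_pos: [0.5737, -0.0056, 0.1554]
eef_rot: [-0.382, 0.924, 0.0, -0.001]
contact_force: [0.7, -0.5, 0.0]
finger_gap: 0.0344
time: 15.0
tcp_pos: [0.5773, -0.0056, 0.2325]
eef_rot: [-0.382, 0.924, -0.001, 0.004]
contact_force: [-0.1, 0.3, 0.5]
finger_gap: 0.0337
t 15.0 tcp [ 0.5773 -0.0056  0.2325] yaw -135.04 z [ 0.0092  0.0011 -1.    ] F [-0.1  0.3  0.5] gap 0.0337 j [-0.19  0.35  0.14  1.71 -0.05  1.08 -2.39]
```

View pics/f.png

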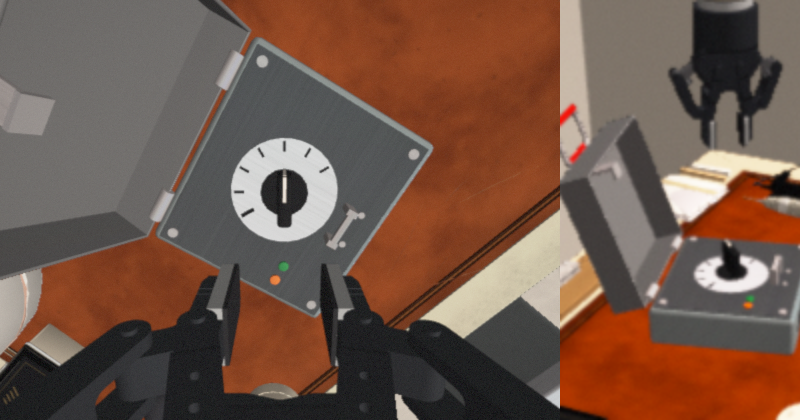

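The knob is released with its pointer at (284,175) aimed at mark (284,146), click 4. The cover leans well back and the gripper is clear.

```bash
python3 -c "
from workcell import r
print(r.hand_in())"
```

```text
the job is handed in; nothing more can be done
None
```

The cover is open and stays back, and the selector rests at click 4, counted clockwise from its anticlockwise end stop. I handed the job in at about 15 s of the 72 s allowed.

- **Cover:** I pinched the paddle bar from above and lifted it along its arc until the cover was past upright. My estimate is about 1.75 rad, worked out from the tool position rather than measured. After release the last picture shows it still leaning back.
- **Selector:** I turned it anticlockwise until the wrist moment rose to about 1.7 N m, which I took as the end stop. I then turned it clockwise 120°. After release the pointer stands on the fifth mark from the longest one, which is click 4.
- **Forces:** the readings I took stayed under about 20 N, and the arm was clear of everything at the end, with about 0.5 N on the wrist.
- **Small items:** none was touched on purpose, and no contact with one showed in the readings or pictures, but I did not measure their positions again afterwards.
- **Disagreements:** the finger gap read about 2 mm less than the known thickness of the bar and knob. The wrist also read up to about 13 N upward while gripping. Neither affected the result, and no check failed.

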